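# Seal a tub: tray home, timer four clicks up, lever down and held

## Task

Seal the tub, touching and pushing only, with nothing gripped or lifted: push the sealer's tray fully home so that the tub stands under the sealing head, and with a fingertip push the tab of the timer dial round clockwise by exactly four clicks from where it stands. Then press the lever down by its grip until the head bears firmly on the tub, and finish while still holding it down. Keep off the head, which is hot, bring it down only once the tub is in and the timer is set, and leave the other things on the counter where they are.

Things in the scene. Friction and masses are not known exactly. Their poses are not given: they have to be found in the camera images.
- sealer: Fixed grey bench tub sealer, 222 x 313 x 239 mm. Origin on the counter under the head's axis; x to its rear, y to its left, z up. In its frame (mm): rear tower x 60..113, y -75..75, z to 239; columns x 46, y -48 and 48, with a yoke; low console at right x -110..20, y -238..-72, top z 62, carrying the timer dial; a tray slides along x in the middle; lever on the left.
- tray (a joint): Travel of the tray along the sealer's +x, in m: 0 = pulled out (the start), 0.07 = fully home against its stop. About 2 N of friction; stays where it is left.
- tray_lip (a point): Middle of the front (operator's) face of the tray's upright front flange, a steel plate 104 mm wide (y), z 35 to 79 mm above the counter, a 10 mm round bar along its top; this point is at z 56. Push it along the sealer's +x to slide the tray. With the tray home it is at x -125, y 0 mm in the sealer's frame.
- tub: Loose plastic tub with a foil top, 72 mm across, 70 mm high, about 0.15 kg, origin at the centre of its underside. It stands in a ring on the tray (75 mm outside, 18 mm high), its underside 41 mm above the counter, and rides with the tray.
- dial (a joint): Angle of the timer dial, rad, growing clockwise seen from above. Nine click stops 0.419 rad (24 degrees) apart, 0 to 3.351; it starts in one of the four lowest. A sprung ball holds it in each; about 0.08 N m moves it on, and past half way it snaps into the next by itself, ahead of the finger. End stops just beyond the first and last.
- dial_axis (a point): Fixed point on the vertical axis of the timer dial, 88 mm above the counter, at x -50, y -165 mm in the sealer's frame. The dial is a black disc 76 mm across, its top face 73 mm above the counter.
- dial_tab (a point): Point on the dial's metal thumb tab, 34 mm from the dial's axis, 88 mm above the counter. The tab is an upright radial fin on the disc, 9 mm thick, 10 to 37 mm from the axis, its top 99 mm above the counter; push it near its outer end. With the dial at 0 it points 1.676 rad (96 degrees) anticlockwise, seen from above, of the sealer's +x.
- lever (a joint): Angle of the lever, rad: 0 = up, at rest; grows as it is pressed down. The head meets the tub at about 0.46. A spring lifts it again when let go: the grip takes about 2.5 N at the start and 6.5 N at 0.46; beyond that each further newton on the grip puts about 3 N on the tub.
- lever_grip (a point): Middle of the lever's grip, on its axis: a black bar along y, 28 mm thick, 84 mm long, free from above. It swings down on an arc of 170 mm radius about a pivot along y at x 85, z 175 mm in the sealer's frame. At rest this point is at x -74, y 135, z 235 mm; with the head on the tub at about x -84, z 158 mm.
- head: Sealing head that the lever drives straight down: an aluminium disc 80 mm across under a dark crossbar on the two columns. Hot, not to be touched. Origin at the centre of its flat underside, 136 mm above the counter at rest, about 110 mm when it meets the tub.
- mill: Loose bystander: clear shaker with a grey pierced top, 44 mm across, 90 mm high; origin at the centre of its underside. To be left alone.
- relish_jar: Loose bystander: glass jar with a black lid, 62 mm across, 85 mm high; origin at the centre of its underside. To be left alone.
- tomato: Loose bystander: tomato, 74 mm across, 69 mm high; origin at the centre of its underside. To be left alone.
Things that resemble listed ones, but are neither listed nor needed, are in the scene too. What is shaped like the tub but green is not meant.

How it is judged:
On the way:
1. with the lever still up, the tray is fully home and the dial rests four clicks on from where it stood (value of joint tray above 0.066 m and distance of dial_tab from where it was at the start of the episode between 0.048 and 0.053 m and value of joint lever below 0.15 rad), for 0.3 s.
At the end, for the whole second after the job is handed in: The tray is home (within 4 mm of its stop), the dial rests in the fourth click clockwise of its start, the lever is held down so that the head presses on the upright tub with at least 8 N through the last second (value of joint tray above 0.066 m and distance of dial_tab from where it was at the start of the episode between 0.048 and 0.053 m and value of joint lever above 0.4 rad and contact force between head and tub above 8 N and angle between tub's own z axis and vertical below 0.1 rad and linear speed of tub below 0.02 m/s); the arm keeps its last pose, push and grip.
It fails at once if the head presses on the tub before the tray is home and the timer is set (contact force between head and tub above 3 N and not (value of joint tray above 0.066 m and distance of dial_tab from where it was at the start of the episode between 0.048 and 0.053 m)).
It fails at once if the hot head is touched (contact force between any of the fingers, the arm and head above 1 N).
It fails at once if the tub is lifted out of its ring or tipped (height (world z) of tub above 0.056 m or angle between tub's own z axis and vertical above 0.35 rad).
It fails at once if a bystander is moved or lifted (distance of any of mill, relish_jar, tomato from where it was at the start of the episode above 0.03 m).
It also fails if it takes over 72 s, if anything falls off the work surface, if the arm or the gripper's body presses on something with over 40 N, if the wrist force passes 120 N, or if a joint passes its speed limit or range.

## Robot

A 6-joint arm with a two-finger parallel gripper is mounted at the origin on a cart in front of the work surface, level with it; the furniture and walls round the work are solid. World frame = base frame: x ahead of the robot, y to its left, z up, the work surface at z = 0. Lengths are in m, angles in rad, forces in N, time in s.
With the tool pointing down it reaches from about 0.325 to 0.925 m from the base axis. Payload 3.1 kg.
Tool frame: the origin (TCP) lies midway between the tips of the shut fingers; the grasp point (between the pads) lies 19 mm behind it; z points along the fingers, y is the line along which they close (so a half turn about z gives the same grasp; the last joint's range is limited). The gripper opens to 85 mm and grips with 20 to 120 N. Pads are 22 mm wide; open, the fingers measure 114 mm over their backs; the gripper's body (76 mm by 85 mm) begins 54 mm behind the grasp point. The pads swing forward as they close: fully open they stand 13 mm farther back than shut.
Start: joints at [-1.456, 0.217, 1.613, -0, 1.311, -0.112], TCP at [0.141, -0.609, 0.231] pointing down, gripper open.
Joint ranges: [-2.75, 2.75], [-0.78, 2.1], [0.31, 2.55], [-1.13, 4.27], [0.13, 2.63], [-2.58, 2.58]. Speed limits (rad/s): [2.79, 2.79, 3.14, 3.14, 3.14, 3.14].

## Interface

Orientations are given as a unit quaternion [w, x, y, z].
In Python, from bench import read_state, capture, sign_off gives the robot as it stands. The module is installed in compiled form; this text tells all that it offers.
- The arm moves only by the tool apply_moves, never from a script. Its argument "moves" is a list of rows, each a list of 3 entries, a list of its own where there are three numbers: the turn, a rotation vector about the tool's x, y, z in rad, then the shift along the tool's x, y, z in cm, then the opening, from 0 (shut) to 1 (fully open). A call has 1 to 5 rows; each row shifts and turns the commanded pose from where the row before left it, along the tool's axes as they then stand; what a row does not reach is not made up. A row lasts 1/10 s, in which the tool goes at most 50 mm and 8.59 degrees, less where a joint would pass 70% of its speed; a pose out of reach is approached as far as the arm can. A call is refused whole if a number of a shift passes 5 or a number of a turn 0.15, either way. A call with a gripper value outside its range is refused whole. The fingers move at their own pace and stop on an object; "grip_force" is the grip in N (left out, the last holds). Time passes only in rows, so rows that do not move let the fingers close. It gives the time, the measured TCP pose, the force, the opening and the grip force at its end, in the units of the state.
- read_state(): the state, without advancing time (a new reading comes with each control period).
- capture(name): name is "scene" or "side" or "wrist"; returns a dict with "img" (400x640x3 uint8, blue, green, red), "mtx" (3x3 intrinsics, pixels), "pose" (4x4, takes a point from camera to world coordinates). Camera axes: x right, y down, z forward; pixel columns grow to the right and rows downward; lengths in m; the calibration is good to about 2 mm. A picture is of the moment at which its call begins. There is no depth.
- sign_off(): hands the job in; it is judged then, once.
The state is a dict: "time": time; "joint_positions": joint angles; "dq": joint speeds; "joint_torque": joint torques, N m; "tcp_pos": TCP position; "tool_rot": TCP orientation; "force": force on the tool from outside, world axes, zero at the start; "ft_torque": the same for the moment, N m; "width": opening from 0.0 (shut) to 1.0 (fully open); "grasp_force": force on a finger pad.
Only numpy, scipy, OpenCV 4.12 (cv2) and the standard library are available. Lean on these libraries where they do the work, as an engineer would, in place of code of your own. Each camera call takes 0.05 s, during which the arm holds its last target. There are 200 camera calls.

## Working session

There is one attempt and no reset: what is moved stays moved. The work goes in short steps, Python scripts to look and compute and a tool call to move; the robot and the scene stay as the last step left them, time stands still between calls to the robot, and variables do not carry over. Pictures are saved under pics/ and viewed, at most 10 in all, crops included, and the job is handed in when it is done.

Besides the shell and the picture viewer there is one more tool, called after ">>>" as name(argument=value, ...), one argument or row to a line, values as JSON. apply_moves: Moves the arm, as the interface text tells. Its arguments: {"type":"object","properties":{"moves":{"type":"array","items":{"type":"array"}},"grip_force":{"type":"number"}},"required":["moves"]}

```bash
mkdir -p pics; python3 - <<'E'
from bench import *
import cv2,numpy as np
s=read_state();print(s)
for n in("scene","side"):
    c=capture(n);cv2.imwrite(f"pics/{n}0.png",c["img"]);print(n,c["mtx"].round(1).tolist(),c["pose"].round(4).tolist())
E
```

```text
{'time': 0.0, 'joint_positions': array([-1.45617983e+00,  2.17764932e-01,  1.61493266e+00,  1.72199331e-05,
        1.31128665e+00, -1.12218092e-01]), 'dq': array([-8.89638397e-06, -1.68749559e-03,  3.18948790e-05, -5.46452732e-05,
        8.47090663e-04,  8.31808468e-04]), 'joint_torque': array([ 2.54270908e-06, -3.96843195e+01, -3.03852510e+01, -1.73981502e-04,
        9.62978520e-03,  2.15226237e-08]), 'tcp_pos': array([ 0.14048109, -0.6081743 ,  0.22996235]), 'tool_rot': array([-1.19580201e-03,  9.93574691e-01,  1.13172006e-01,  6.88502065e-06]), 'force': array([ 0.41188244,  0.4912782 , -0.18367715]), 'ft_torque': array([ 0.00237481, -0.02782214,  0.02025711]), 'grasp_force': 0.0, 'width': 1.0015370920028357}
scene [[421.5, 0.0, 324.0], [0.0, 421.5, 201.4], [0.0, 0.0, 1.0]] [[-0.4545, -0.5609, 0.6919, -0.2123], [-0.8907, 0.2839, -0.355, 0.5316], [0.0027, -0.7777, -0.6287, 0.8664], [0.0, 0.0, 0.0, 1.0]]
side [[413.3, 0.0, 322.9], [0.0, 413.3, 195.1], [0.0, 0.0, 1.0]] [[0.9626, -0.1232, 0.2413, 0.315], [-0.2704, -0.3826, 0.8835, -0.7097], [-0.0165, -0.9157, -0.4016, 0.5232], [0.0, 0.0, 0.0, 1.0]]
```

View pics/scene0.png

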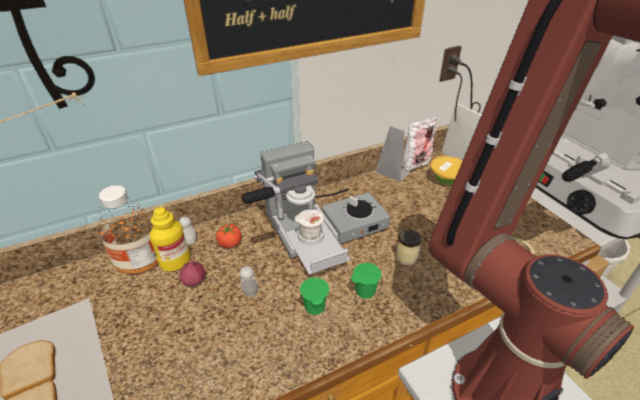

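View pics/side0.png

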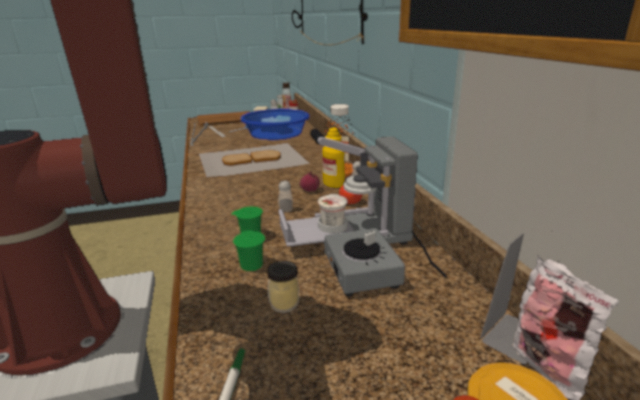

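The scene view shows the sealer at about (300,210), its tray flange at (320,262), the white tub at (309,228), the dial at (360,208) and the lever grip at (260,195). The green tubs at (315,295) and (366,280) are decoys. The jar is at (408,247), the mill at (248,281) and the tomato at (229,236). In the side view the dial is at (362,248), its tab at (372,237), the tray lip at (288,228) and the lever grip at (318,136).

```bash
cat > h.py <<'E'
import numpy as np,cv2
from bench import *
def ray(c,u,v):
    d=c["pose"][:3,:3]@np.linalg.inv(c["mtx"])@[u,v,1];return c["pose"][:3,3],d/np.linalg.norm(d)
def plane(c,u,v,z):
    o,d=ray(c,u,v);return o+d*(z-o[2])/d[2]
def tri(c1,p1,c2,p2):
    o1,d1=ray(c1,*p1);o2,d2=ray(c2,*p2)
    t=np.linalg.lstsq(np.c_[d1,-d2],o2-o1,rcond=None)[0]
    a,b=o1+d1*t[0],o2+d2*t[1];return (a+b)/2,np.linalg.norm(a-b)
def proj(c,P):
    q=c["mtx"]@(c["pose"][:3,:3].T@(np.asarray(P)-c["pose"][:3,3]));return q[:2]/q[2]
def black(c,box,th=45,k=0):
    x0,y0,x1,y1=box;m=(c["img"][y0:y1,x0:x1].max(2)<th).astype(np.uint8)
    n,l,s,ce=cv2.connectedComponentsWithStats(m);o=np.argsort(-s[1:,4])+1
    return [(ce[i]+[x0,y0],s[i].tolist()) for i in o[:3]]
E
python3 - <<'E'
from h import *
a=capture("scene");b=capture("side")
A=cv2.resize(a["img"][130:290,235:405],None,fx=3.5,fy=3.5,interpolation=2)
B=cv2.resize(b["img"][115:305,265:425],None,fx=3,fy=3,interpolation=2)
h=max(A.shape[0],B.shape[0]);A=cv2.copyMakeBorder(A,0,h-A.shape[0],0,0,0);B=cv2.copyMakeBorder(B,0,h-B.shape[0],0,0,0)
# separate images
cv2.imwrite("pics/A.png",A);cv2.imwrite("pics/B.png",B)
print(black(a,(335,190,385,230)),black(b,(335,225,400,275)))
print(black(a,(235,170,275,215)),black(b,(300,115,335,150)))
print(tri(a,(360,208),b,(362,248)),tri(a,(353,203),b,(372,237)),tri(a,(260,195),b,(318,136)),tri(a,(320,262),b,(288,228)))
E
```

```text
[(array([359.59313725, 209.56862745]), [13, 11, 23, 16, 204]), (array([372.65217391, 227.39130435]), [34, 35, 8, 5, 23])] [(array([360.94432548, 249.35760171]), [10, 15, 34, 19, 467]), (array([335.7, 269.1]), [0, 41, 3, 7, 10])]
[(array([258.72592593, 197.14074074]), [7, 18, 32, 15, 135]), (array([262.        , 189.71428571]), [24, 19, 7, 2, 7]), (array([248.  , 193.75]), [12, 23, 3, 3, 4])] [(array([315.38461538, 133.83076923]), [11, 15, 11, 10, 65])]
(array([ 0.59212973, -0.00088331,  0.06703991]), np.float64(0.0008698062742283203)) (array([0.61632762, 0.01191713, 0.07868655]), np.float64(0.010164134540790647)) (array([0.5801001 , 0.3010746 , 0.23203231]), np.float64(0.0022148085033158243)) (array([0.47157272, 0.19023356, 0.03918778]), np.float64(0.005736038348587099))
```

View pics/A.png

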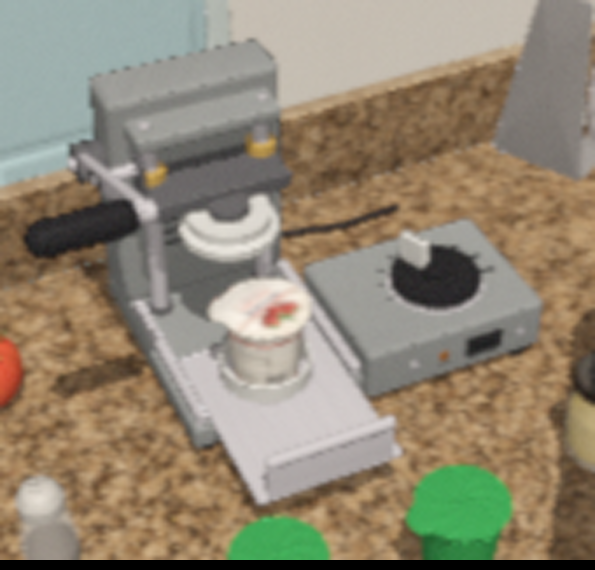

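View pics/B.png

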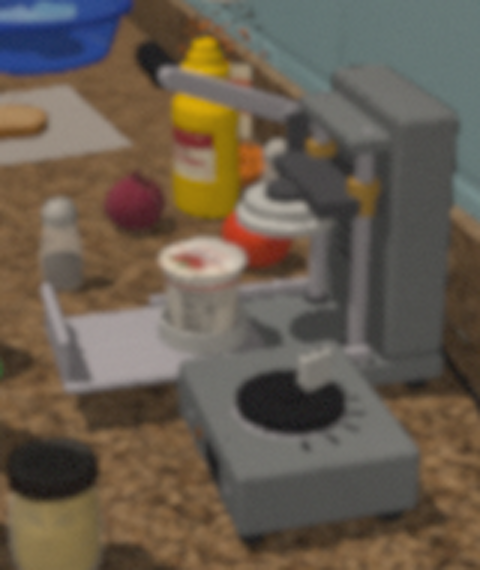

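Crop A (scene) shows the dial at crop (435,276) with its tab towards the upper left. The tub rim is at (265,302), the flange bar runs from (267,463) to (394,425), and the grip is at (84,227). Crop B (side) shows the dial at (290,401), the tab running (302,370)→(335,350), the tub rim at (203,262) and the flange at (45,288)–(72,347). The tub with foil and red print on the tray is the right one. Next I'll fit the sealer frame to these points.

```bash
cat >> h.py <<'E'
E
python3 - <<'E'
from h import *
a=capture("scene");b=capture("side")
fa=lambda p:(235+p[0]/3.5,130+p[1]/3.5);fb=lambda p:(265+p[0]/3,115+p[1]/3)
L={"dial":((435,276),(290,401),(-50,-165,73)),"grip":((84,227),(155,62),(-74,135,235)),"tub":((265,299),(203,260),(-70,0,111)),
"barL":((267,463),(45,288),(-190,52,76)),"barR":((394,425),(72,347),(-190,-52,76)),"twFR":((276,72),(385,126),(60,-75,239)),"twFL":((105,108),(335,72),(60,75,239)),
"tabtop":((412,240),(322,354),None)}
W=[];M=[]
for k,(p,q,m) in L.items():
    w,e=tri(a,fa(p),b,fb(q));print(k,(w*1000).round(1),round(e*1000,1))
    if m and k!="x":W.append(w*1000);M.append(m)
W=np.array(W);M=np.array(M,float)
def fit(W,M):
    w,m=W[:,:2],M[:,:2];wc,mc=w.mean(0),m.mean(0);H=(m-mc).T@(w-wc)
    th=np.arctan2(H[0,1]-H[1,0],H[0,0]+H[1,1]);R=np.array([[np.cos(th),-np.sin(th)],[np.sin(th),np.cos(th)]])
    t=wc-R@mc;return th,t,w-(m@R.T+t)
th,t,r=fit(W,M);print(np.degrees(th),t);print(np.c_[r,(W-M)[:,2]].round(1))
# dark disc + tab direction
R=np.array([[np.cos(th),-np.sin(th)],[np.sin(th),np.cos(th)]])
d=R@[-50,-165]+t
for c,f,p in((a,fa,[(400,237),(430,252)]),(b,fb,[(301,368),(335,350)])):
    for x in p:
        w=plane(c,*f(x),.099)[:2]*1000-d;print("tab",w.round(1),np.hypot(*w).round(1),"ang rel sealer",(np.degrees(np.arctan2(w[1],w[0])-th)).round(1))
for k,u in {"jar":(408,236)}.items(): print(k,plane(a,*u,.085),tri(a,(408,236),b,(283,269)))
print("mill",plane(a,247,270,.085),"tom",plane(a,229,230,.05))
for k,u in {"g1":(315,284),"g2":(366,269)}.items(): print(k,plane(a,*u,.07))
E
```

```text
dial [592.3   1.2  64.3] 0.6
grip [578.  303.8 233.4] 0.3
tub [580.1 164.3 107.6] 6.1
barL [457.5 223.4  70.9] 0.8
barR [457.  119.4  66.4] 5.6
twFR [700.5  95.1 229.9] 4.3
twFL [717.4 235.7 229.8] 0.1
tabtop [618.2  11.1  90.8] 4.9
-1.9681552542515146 [648.24637951 165.33026807]
[[-0.3 -0.9 -8.7]
 [-0.9  1.  -1.6]
 [ 1.8 -3.4 -3.4]
 [-2.6 -0.4 -5.1]
 [ 0.5 -0.5 -9.6]
 [-5.1  6.8 -9.1]
 [ 6.7 -2.6 -9.2]]
tab [21.4 22.2] 30.9 ang rel sealer 48.1
tab [-7.1 10. ] 12.3 ang rel sealer 127.4
tab [  1.6 -15.8] 15.8 ang rel sealer -82.2
tab [33.7  1.1] 33.7 ang rel sealer 3.8
jar [ 0.41463042 -0.04342465  0.085     ] (array([ 0.41613662, -0.04665669,  0.08020046]), np.float64(0.003776064993096604))
mill [0.49445592 0.38054631 0.085     ] tom [0.69282383 0.37001991 0.05      ]
g1 [0.39085499 0.2457549  0.07      ]
g2 [0.37623546 0.11047866 0.07      ]
```

>>> apply_moves(
  moves=[
    [[0,0,0.113],[0,0,-1],0],
    [[0,0,0.113],[0,0,-1],0],
    [[0,0,0],[2.8,-3.8,0],0],
    [[0,0,0],[2.8,-3.8,0],0],
    [[0,0,0],[2.8,-3.8,0],0],
  ],
)

```text
time: 0.8
tcp_pos: [0.225, -0.4938, 0.2513]
tool_rot: [-0.0, 1.0, -0.0, 0.0]
force: [0.8, 0.1, 0.1]
width: 0.142
grasp_force: 0.0
```

>>> apply_moves(
  moves=[
    [[0,0,0],[2.8,-3.8,0],0],
    [[0,0,0],[2.8,-3.8,0],0],
    [[0,0,0],[2.8,-3.8,0],0],
    [[0,0,0],[2.8,-3.8,0],0],
    [[0,0,0],[2.8,-3.8,0],0],
  ],
)

```text
time: 1.3
tcp_pos: [0.3651, -0.3032, 0.2515]
tool_rot: [0.0, 1.0, 0.0, 0.0]
force: [0.4, -0.1, 0.3]
width: -0.002
grasp_force: 0.0
```

>>> apply_moves(
  moves=[
    [[0,0,0],[2.8,-3.8,0],0],
    [[0,0,0],[2.8,-3.8,0],0],
    [[0,0,0],[2.8,-3.8,0],0],
    [[0,0,0],[2.8,-3.8,0],0],
    [[0,0,0],[0,0,0],0],
  ],
)

```text
time: 1.8
tcp_pos: [0.4786, -0.1482, 0.2516]
tool_rot: [-0.001, 1.0, 0.004, 0.001]
force: [0.7, -0.2, -0.1]
width: -0.0
grasp_force: 0.0
```

```bash
python3 - <<'E'
from h import *
c=capture("wrist");cv2.imwrite("pics/w1.png",c["img"]);print(c["pose"].round(3).tolist(),c["mtx"].round(1).tolist());s=read_state();print(s["tcp_pos"],s["tool_rot"],s["force"],s["width"],s["joint_positions"].round(2))
for P in [(.592,.001,.073),(.453,.172,.056)]: print(proj(c,P))
E
```

```text
[[0.007, -0.957, -0.291, 0.553], [-1.0, -0.008, -0.0, -0.148], [-0.002, 0.291, -0.957, 0.394], [0.0, 0.0, 0.0, 1.0]] [[303.5, 0.0, 317.1], [0.0, 303.5, 197.7], [0.0, 0.0, 1.0]]
[ 0.47725999 -0.15040728  0.25135058] [-4.69380111e-05  9.99995138e-01  3.11785736e-03  3.84744464e-05] [-0.92782034  0.24351126 -0.75021712] 0.0013761255416277352 [-0.45 -0.07  1.88  0.    1.33  1.12]
[165.28415489  62.18571315]
[ 41.67080527 192.99964893]
```

View pics/w1.png

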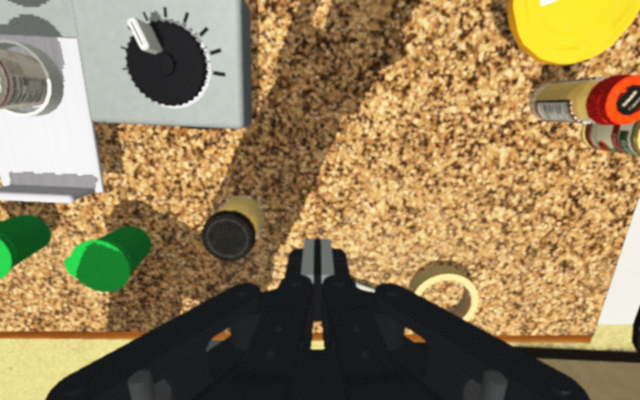

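The wrist view shows the dial centre at about (167,64), against a predicted (165,62), so the fit holds. The tab runs from about (155,50) out to (134,18), up-left. The tray flange is at (45,190) and the jar at (230,235). The shut fingertips at (318,245) are about 15 mm wide.

```bash
python3 - <<'E'
from h import *
c=capture("wrist");i=c["img"]
m=(i[20:110,115:225].max(2)<60).astype(np.uint8);n,l,s,ce=cv2.connectedComponentsWithStats(m);k=1+s[1:,4].argmax()
pts=np.argwhere(l==k)[:,::-1]+[115,20];(x,y),ax,an=cv2.fitEllipse(cv2.convexHull(pts.astype(np.int32)))
d=plane(c,x,y,.073);print("dial",(x,y),ax,d)
m=(i[5:60,122:165].min(2)>150).astype(np.uint8);n,l,s,ce=cv2.connectedComponentsWithStats(m);k=1+s[1:,4].argmax()
p=np.argwhere(l==k)[:,::-1]+[122,5];print("tab px",s[k],ce[k]+[122,5])
W=np.array([plane(c,u,v,.099)[:2] for u,v in p])-d[:2]
r=np.hypot(*W.T);a=np.degrees(np.arctan2(W[:,1],W[:,0]))+1.97
print(np.percentile(r,[2,50,98]),[ (round(a[(r>q)&(r<q+.008)].mean(),1)) for q in(.012,.02,.028)])
# flange bar: bright rows
for u,v in[(10,188),(98,183)]:print(plane(c,u,v,.079))
E
```

```text
dial (162.8960418701172, 61.05084228515625) (74.94004821777344, 88.11233520507812) [5.91496887e-01 1.61647379e-04 7.30000000e-02]
tab px [  0   0  43  44 873] [136.01947308  21.5441008 ]
[0.0104949  0.03242746 0.04252702] [np.float64(28.4), np.float64(34.9), np.float64(20.1)]
[0.46422403 0.17967466 0.079     ]
[0.47033812 0.08390966 0.079     ]
```

>>> apply_moves(
  moves=[
    [[0,0,0],[1,-3,0],0],
    [[0,0,0],[1,-3,0],0],
    [[0,0,0],[1,-3,0],0],
    [[0,0,0],[1,-3,0],0],
    [[0,0,0],[1,-3,0],0],
  ],
)

```text
time: 2.4
tcp_pos: [0.526, -0.0036, 0.2513]
tool_rot: [0.0, 1.0, -0.001, -0.0]
force: [0.0, -1.3, 0.1]
width: -0.002
grasp_force: 0.0
```

```bash
python3 - <<'E'
from h import *
c=capture("wrist");i=c["img"];u,v=map(int,proj(c,(.592,.001,.08)));print(u,v)
o=i[max(v-70,0):v+70,u-80:u+80];print(max(v-70,0),u-80);cv2.imwrite("pics/w2.png",cv2.resize(o,None,fx=4,fy=4,interpolation=2))
np.save("w2.npy",np.array([c["pose"],np.pad(c["mtx"],(0,1))]))
d=c["img"]
for k in range(4):
    for ph in [np.radians(96-24*k-1.97)]:
        print(k,[((proj(c,(.592+r*np.cos(ph),.001+r*np.sin(ph),.099))-[u-80,max(v-70,0)])*4).round() .tolist() for r in(.010,.037)])
s=read_state();print(s["tcp_pos"],s["tool_rot"])
E
```

```text
312 113
43 232
0 [[277.0, 288.0], [163.0, 297.0]]
1 [[279.0, 270.0], [169.0, 229.0]]
2 [[289.0, 254.0], [202.0, 168.0]]
3 [[303.0, 243.0], [257.0, 128.0]]
[0.5270513  0.00066909 0.2514052 ] [-1.99847836e-03  9.99997721e-01  1.92739208e-04  7.26047578e-04]
```

View pics/w2.png

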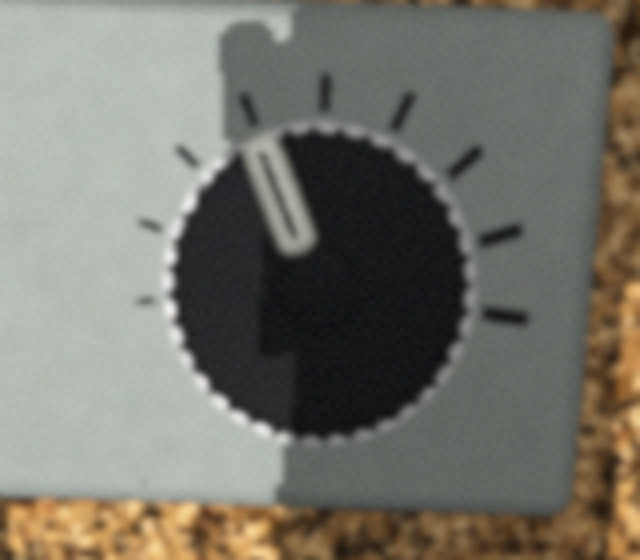

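The tab points at the fourth mark (index 3, predicted tip (257,128) in the crop), which is 24° in the sealer frame. The target is mark 7. I'll push the tray first.

>>> apply_moves(
  moves=[
    [[0,0,0],[-2,-3.4,0],0],
    [[0,0,0],[-2,-3.4,0],0],
    [[0,0,0],[-2,-3.4,0],0],
    [[0,0,0],[-2,-3.4,0],0],
    [[0,0,0],[-2,-3.4,0],0],
  ],
)

```text
time: 2.95
tcp_pos: [0.4253, 0.1665, 0.2513]
tool_rot: [0.0, 1.0, -0.001, 0.0]
force: [-0.2, -0.2, -0.1]
width: 0.002
grasp_force: 0.0
```

>>> apply_moves(
  moves=[
    [[0,0,0],[0,0,0],0],
    [[0,0,0],[0,0,3],0],
    [[0,0,0],[0,0,4],0],
    [[0,0,0],[0,0,4],0],
    [[0,0,0],[0,0,0],0],
  ],
)

```text
time: 3.45
tcp_pos: [0.4212, 0.1641, 0.1356]
tool_rot: [0.002, 1.0, -0.001, -0.006]
force: [-0.8, -0.7, -0.5]
width: -0.001
grasp_force: 0.0
```

```bash
python3 - <<'E'
from h import *
s=read_state();print(s["tcp_pos"],s["tool_rot"],s["force"])
c=capture("wrist");print([ (plane(c,*p,.079)*1e3).round() for p in ()])
g=cv2.cvtColor(c["img"],6)
for y in(.13,.172,.21):print(proj(c,(.4534,y,.079)))
cv2.imwrite("pics/w3.png",c["img"])
E
```

```text
[0.42118489 0.16414136 0.13560447] [ 1.80899764e-03  9.99978106e-01 -7.68636642e-04 -6.31852802e-03] [-0.80419985 -0.6788936  -0.49666049]
[]
[367.87186566 169.87308833]
[304.8772903  170.03504102]
[247.8200327  170.18172947]
```

View pics/w3.png

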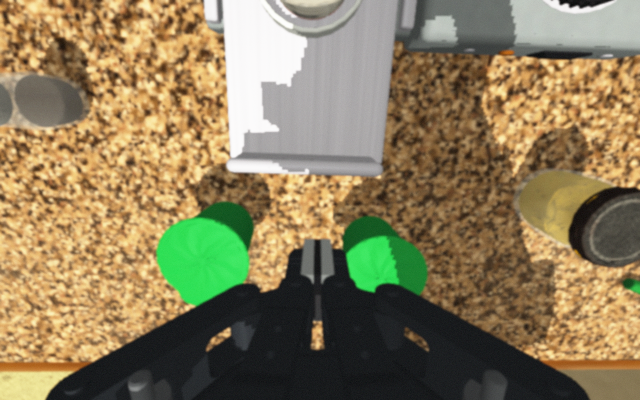

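The wrist view shows the flange bar centred at (305,168), where it was predicted, between two green tubs at (205,260) and (385,255). The fingers fit in the gap. I'll shift left 8 mm, go down and push.

>>> apply_moves(
  moves=[
    [[0,0,0],[0.6,-0.8,0],0],
    [[0,0,0],[0,0,3],0],
    [[0,0,0],[0,0,3],0],
    [[0,0,0],[0,0,2],0],
    [[0,0,0],[0,0,0],0],
  ],
)

```text
time: 4.0
tcp_pos: [0.4324, 0.1752, 0.0612]
tool_rot: [0.0, 1.0, 0.0, -0.001]
force: [-1.2, 1.0, 0.6]
width: 0.001
grasp_force: 0.0
```

>>> apply_moves(
  moves=[
    [[0,0,0],[1,0,0],0],
    [[0,0,0],[1,0,0],0],
    [[0,0,0],[1,0.1,0],0],
    [[0,0,0],[1,0,0],0],
    [[0,0,0],[1,0,0],0],
  ],
)

```text
time: 4.5
tcp_pos: [0.4839, 0.1743, 0.0624]
tool_rot: [-0.0, 1.0, 0.0, 0.001]
force: [-2.6, -0.7, 0.5]
width: -0.004
grasp_force: 1.3
```

>>> apply_moves(
  moves=[
    [[0,0,0],[0.8,0.1,0],0],
    [[0,0,0],[0.8,0,0],0],
    [[0,0,0],[0.7,0,0],0],
    [[0,0,0],[0.5,0,0],0],
    [[0,0,0],[0,0,0],0],
  ],
)

```text
time: 5.0
tcp_pos: [0.509, 0.173, 0.0609]
tool_rot: [0.0, 1.0, 0.0, -0.002]
force: [-3.7, -1.1, 2.2]
width: -0.001
grasp_force: 2.1
```

Still moving; I'll continue until the stop loads up.

>>> apply_moves(
  moves=[
    [[0,0,0],[0.4,0,0],0],
    [[0,0,0],[0.3,0,0],0],
    [[0,0,0],[0,0,0],0],
    [[0,0,0],[0,0,0],0],
  ],
)

```text
time: 5.4
tcp_pos: [0.5091, 0.1729, 0.0597]
tool_rot: [0.001, 1.0, 0.0, -0.009]
force: [-17.7, -1.6, 13.1]
width: -0.002
grasp_force: 9.0
```

>>> apply_moves(
  moves=[
    [[0,0,0],[0.3,0,0],0],
    [[0,0,0],[0.3,0,0],0],
    [[0,0,0],[0,0,0],0],
    [[0,0,0],[0,0,0],0],
  ],
)

```text
time: 5.8
tcp_pos: [0.5091, 0.1728, 0.0584]
tool_rot: [0.002, 1.0, 0.0, -0.016]
force: [-29.2, -1.8, 19.5]
width: 0.001
grasp_force: 14.7
```

The tray is home: it stopped at 0.509 with the stop loading up. I'll back off, rise and turn the tool for the dial with the camera facing away from the head.

>>> apply_moves(
  moves=[
    [[0,0,0],[-2,0,0],0],
    [[0,0,0],[-2,0,-1],0],
    [[0,0,0],[0,2,-4],0],
    [[0,0,0],[0,3,-4],0],
    [[0,0,0],[0,3.5,-3],0],
  ],
)

```text
time: 6.3
tcp_pos: [0.4849, 0.088, 0.1842]
tool_rot: [-0.0, 1.0, 0.002, 0.003]
force: [1.2, -0.6, -0.6]
width: -0.001
grasp_force: 0.0
```

>>> apply_moves(
  moves=[
    [[0,0,0],[0,3.5,-1],0],
    [[0,0,-0.147],[0,0,0],0],
    [[0,0,-0.147],[0,0,0],0],
    [[0,0,-0.147],[0,0,0],0],
    [[0,0,-0.147],[0,0,0],0],
  ],
)

```text
time: 6.8
tcp_pos: [0.4842, 0.0528, 0.1917]
tool_rot: [0.001, 0.956, 0.293, 0.001]
force: [0.1, -0.0, -0.7]
width: -0.0
grasp_force: 0.0
```

>>> apply_moves(
  moves=[
    [[0,0,-0.147],[0,0,0],0],
    [[0,0,-0.147],[0,0,0],0],
    [[0,0,-0.147],[0,0,0],0],
    [[0,0,-0.147],[0,0,0],0],
    [[0,0,-0.147],[0,0,0],0],
  ],
)

```text
time: 7.3
tcp_pos: [0.4842, 0.0531, 0.1916]
tool_rot: [0.001, 0.787, 0.617, 0.001]
force: [-0.4, -0.8, -0.4]
width: 0.0
grasp_force: 0.0
```

>>> apply_moves(
  moves=[
    [[0,0,-0.147],[0,0,0],0],
    [[0,0,-0.147],[0,0,0],0],
    [[0,0,-0.147],[0,0,0],0],
    [[0,0,-0.147],[0,0,0],0],
    [[0,0,-0.147],[0,0,0],0],
  ],
)

```text
time: 7.8
tcp_pos: [0.4842, 0.0531, 0.1916]
tool_rot: [0.001, 0.513, 0.859, 0.001]
force: [0.2, -0.8, 0.5]
width: 0.002
grasp_force: 0.0
```

>>> apply_moves(
  moves=[
    [[0,0,-0.147],[0,0,0],0],
    [[0,0,-0.147],[0,0,0],0],
    [[0,0,-0.147],[0,0,0],0],
    [[0,0,-0.147],[0,0,0],0],
    [[0,0,-0.147],[0,0,0],0],
  ],
)

```text
time: 8.3
tcp_pos: [0.4842, 0.0531, 0.1916]
tool_rot: [0.001, 0.17, 0.985, 0.0]
force: [0.2, -0.3, 0.0]
width: 0.002
grasp_force: 0.0
```

>>> apply_moves(
  moves=[
    [[0,0,-0.147],[0,0,0],0],
    [[0,0,-0.147],[0,0,0],0],
    [[0,0,-0.147],[0,0,0],0],
    [[0,0,-0.147],[0,0,0],0],
    [[0,0,-0.147],[0,0,0],0],
  ],
)

```text
time: 8.8
tcp_pos: [0.4842, 0.0531, 0.1916]
tool_rot: [0.001, -0.195, 0.981, -0.0]
force: [0.3, 0.3, 0.8]
width: 0.001
grasp_force: 0.0
```

```bash
cat >> h.py <<'E'
from scipy.spatial.transform import Rotation as Ro
AX=np.array([.592,.001])
def goal(xy,z,phi,print_=True):
    "shift (cm, tool axes) and turn (rad) left to world xy,z with yaw=phi+180 deg"
    s=read_state();q=s["tool_rot"];R=Ro.from_quat([q[1],q[2],q[3],q[0]]).as_matrix()
    yaw=np.degrees(np.arctan2(R[1,0],R[0,0]));dt=(yaw-phi-180+180)%360-180
    print("tcp",s["tcp_pos"].round(4),"yaw",yaw.round(2),"shift cm",(R.T@(np.r_[xy,z]-s["tcp_pos"])*100).round(2),"turn z",np.radians(dt).round(3),"tilt",R[:2,2].round(3),"F",s["force"].round(1))
def arc(phi,g,r=.032):
    p=np.radians(phi);return AX+r*np.array([np.cos(p),np.sin(p)])+g*np.array([-np.sin(p),np.cos(p)])
E
python3 -c "
from h import *
goal(arc(22,.03),.084,22);print(arc(22,.03))"
```

```text
tcp [0.4842 0.0531 0.1916] yaw -157.47 shift cm [-11.16  -5.96  10.8 ] turn z 0.009 tilt [ 0.003 -0.   ] F [0.3 0.3 0.8]
[0.61043169 0.04080293]
```

>>> apply_moves(
  moves=[
    [[0,0,0],[-3.7,-2,0],0],
    [[0,0,0],[-3.7,-2,0],0],
    [[0,0,0],[-3.8,-2,0],0],
    [[0,0,0],[0,0,4],0],
    [[0,0,0],[0,0,4],0],
  ],
)

```text
time: 9.3
tcp_pos: [0.6141, 0.0394, 0.1127]
tool_rot: [0.004, -0.192, 0.981, -0.001]
force: [-1.0, 0.6, -0.7]
width: -0.005
grasp_force: 0.0
```

>>> apply_moves(
  moves=[
    [[0,0,0],[0,0,1.5],0],
    [[0,0,0],[0,0,1],0],
    [[0,0,0],[0,0,0.3],0],
    [[0,0,0],[0,0,0],0],
  ],
)

```text
time: 9.7
tcp_pos: [0.6105, 0.04, 0.0846]
tool_rot: [0.001, -0.192, 0.981, -0.0]
force: [0.4, -0.4, 0.1]
width: -0.002
grasp_force: 0.0
```

```bash
python3 - <<'E'
from h import *
goal(arc(22,.022),.084,22)
c=capture("wrist");cv2.imwrite("pics/w4.png",c["img"])
E
```

```text
tcp [0.6105 0.04   0.0846] yaw -157.81 shift cm [-0.02 -0.72  0.06] turn z 0.003 tilt [ 0.003 -0.   ] F [ 0.4 -0.4  0.1]
```

View pics/w4.png

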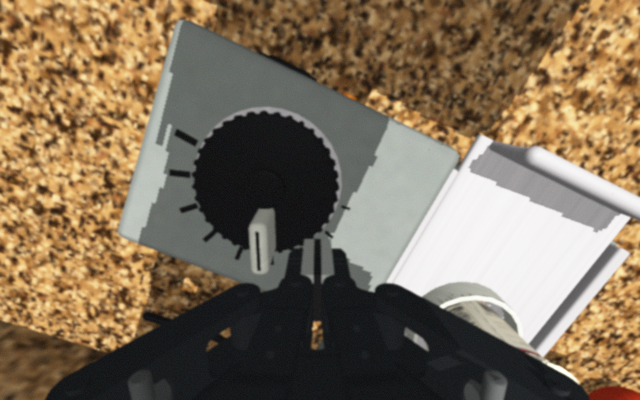

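The wrist view shows the tab at (260,245) with the fingertips at (318,255) clear on its anticlockwise side. The tool is aligned, so I'll close in and follow the arc.

>>> apply_moves(
  moves=[
    [[0,0,0],[0,-0.7,0],0],
    [[0,0,0],[0,-0.7,0],0],
    [[0,0,0.08],[-0.13,-0.26,0],0],
    [[0,0,0.08],[-0.13,-0.26,0],0],
    [[0,0,0.08],[-0.13,-0.26,0],0],
  ],
)

```text
time: 10.25
tcp_pos: [0.6219, 0.0201, 0.0846]
tool_rot: [0.001, -0.072, 0.997, -0.0]
force: [-0.1, 0.5, 0.1]
width: 0.002
grasp_force: 0.0
```

>>> apply_moves(
  moves=[
    [[0,0,0.08],[-0.13,-0.26,0],0],
    [[0,0,0.08],[-0.13,-0.26,0],0],
    [[0,0,0.08],[-0.13,-0.26,0],0],
    [[0,0,0],[0,0,0],0],
    [[0,0,0],[0,0,0],0],
  ],
)

```text
time: 10.75
tcp_pos: [0.626, 0.0126, 0.0842]
tool_rot: [0.001, 0.046, 0.999, -0.0]
force: [-0.4, -0.8, -0.1]
width: -0.001
grasp_force: 0.0
```

```bash
python3 - <<'E'
from h import *
p=22-np.degrees(.48);goal(arc(p,.016),.084,p)
c=capture("wrist");cv2.imwrite("pics/w5.png",c["img"])
E
```

```text
tcp [0.626  0.0126 0.0842] yaw 174.73 shift cm [0.07 0.12 0.02] turn z 0.004 tilt [ 0.002 -0.001] F [-0.4 -0.8 -0.1]
```

View pics/w5.png

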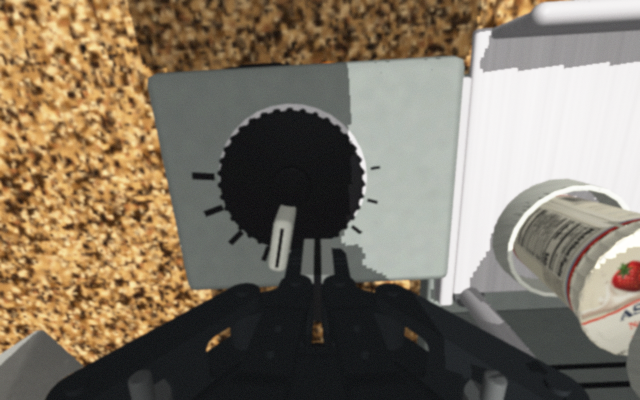

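The view shows the tab at (283,240), now one click on, with the finger just behind it. I'll continue the arc.

>>> apply_moves(
  moves=[
    [[0,0,0.08],[-0.08,-0.24,0],0],
    [[0,0,0.08],[-0.1,-0.24,0],0],
    [[0,0,0.08],[-0.13,-0.26,0],0],
    [[0,0,0.08],[-0.13,-0.26,0],0],
    [[0,0,0.08],[-0.13,-0.26,0],0],
  ],
)

```text
time: 11.3
tcp_pos: [0.6286, 0.0016, 0.0838]
tool_rot: [0.001, 0.246, 0.969, 0.003]
force: [2.7, 10.8, -0.5]
width: -0.001
grasp_force: 4.9
```

>>> apply_moves(
  moves=[
    [[0,0,0.08],[-0.13,-0.26,0],0],
    [[0,0,0.08],[-0.13,-0.26,0],0],
    [[0,0,0.08],[-0.13,-0.26,0],0],
    [[0,0,0],[0,0,0],0],
  ],
)

```text
time: 11.7
tcp_pos: [0.6268, -0.0098, 0.0836]
tool_rot: [0.0, 0.358, 0.934, -0.0]
force: [0.5, 0.4, -0.0]
width: 0.002
grasp_force: 0.0
```

```bash
python3 - <<'E'
from h import *
p=22-np.degrees(.48+.64);goal(arc(p,.016),.084,p);p=-71;goal(arc(p,.016),.084,p)
E
```

```text
tcp [ 0.6268 -0.0098  0.0836] yaw 138.02 shift cm [ 0.1   0.07 -0.04] turn z 0.003 tilt [ 0.001 -0.001] F [ 0.5  0.4 -0. ]
tcp [ 0.6268 -0.0098  0.0836] yaw 138.02 shift cm [-0.27 -1.68 -0.04] turn z 0.506 tilt [ 0.001 -0.001] F [ 0.5  0.4 -0. ]
```

>>> apply_moves(
  moves=[
    [[0,0,0.085],[-0.11,-0.26,0],0],
    [[0,0,0.085],[-0.11,-0.26,0],0],
    [[0,0,0.085],[-0.11,-0.26,0],0],
    [[0,0,0.085],[-0.11,-0.26,0],0],
    [[0,0,0],[0,0,0],0],
  ],
)

```text
time: 12.2
tcp_pos: [0.6218, -0.0195, 0.0835]
tool_rot: [0.0, 0.51, 0.86, -0.0]
force: [0.1, -0.9, 0.1]
width: 0.001
grasp_force: 0.0
```

>>> apply_moves(
  moves=[
    [[0,0,0.085],[-0.11,-0.26,0],0],
    [[0,0,0.08],[-0.11,-0.26,0],0],
    [[0,0,0],[0,0,0],0],
    [[0,0,0],[0,0,0],0],
  ],
)

```text
time: 12.6
tcp_pos: [0.6176, -0.0235, 0.0833]
tool_rot: [-0.0, 0.579, 0.815, -0.0]
force: [0.7, 0.2, -0.2]
width: -0.002
grasp_force: 0.0
```

```bash
python3 - <<'E'
from h import *
p=-71;goal(arc(p,.016),.084,p)
c=capture("wrist");cv2.imwrite("pics/w6.png",c["img"])
for a in(-26,-50,-74,-98):
    q=np.radians(a);print(a,[proj(c,np.r_[AX+r*np.array([np.cos(q),np.sin(q)]),.099]).round() for r in(.012,.036)])
E
```

```text
tcp [ 0.6176 -0.0235  0.0833] yaw 109.25 shift cm [-0.05 -0.02 -0.07] turn z 0.004 tilt [-0. -0.] F [ 0.7  0.2 -0.2]
-26 [array([300., 225.]), array([337., 259.])]
-50 [array([291., 230.]), array([310., 274.])]
-74 [array([280., 232.]), array([279., 278.])]
-98 [array([269., 229.]), array([248., 271.])]
```

View pics/w6.png

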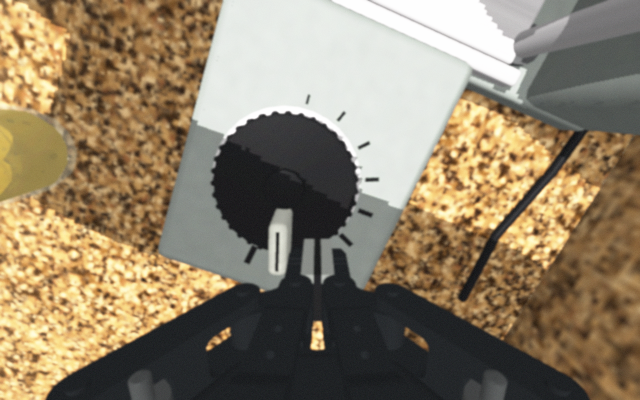

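The tab now spans (280,212)→(275,275), matching the prediction for −74° with one mark left beyond it. That is four clicks, as wanted. I'll back off, rise and go over to the lever grip.

>>> apply_moves(
  moves=[
    [[0,0,0],[0,1,0],0],
    [[0,0,0],[0,0,-4],0],
    [[0,0,0],[0,0,-5],0],
    [[0,0,0],[0,0,-5],0],
    [[0,0,0],[0,0,-5],0],
  ],
)

```text
time: 13.15
tcp_pos: [0.6276, -0.0197, 0.2752]
tool_rot: [0.0, 0.579, 0.815, 0.0]
force: [1.2, -0.3, -0.1]
width: -0.001
grasp_force: 0.0
```

>>> apply_moves(
  moves=[
    [[0,0,0],[0,0,-4],0],
    [[0,0,0.111],[0,0,0],0],
    [[0,0,0.111],[0,0,0],0],
    [[0,0,0.111],[0,0,0],0],
    [[0,0,0],[0,0,0],0],
  ],
)

```text
time: 13.65
tcp_pos: [0.6278, -0.0197, 0.3136]
tool_rot: [0.0, 0.707, 0.708, 0.0]
force: [-0.4, 1.0, -0.2]
width: 0.005
grasp_force: 0.0
```

```bash
python3 - <<'E'
from h import *
goal((.53,.10),.31,-90);goal((.578,.306),.31,-90)
E
```

```text
tcp [ 0.6278 -0.0197  0.3136] yaw 90.09 shift cm [11.99 -9.76  0.35] turn z 0.002 tilt [ 0.001 -0.   ] F [-0.4  1.  -0.2]
tcp [ 0.6278 -0.0197  0.3136] yaw 90.09 shift cm [32.58 -4.93  0.35] turn z 0.002 tilt [ 0.001 -0.   ] F [-0.4  1.  -0.2]
```

>>> apply_moves(
  moves=[
    [[0,0,0],[2.4,-2,0],0],
    [[0,0,0],[2.4,-2,0],0],
    [[0,0,0],[2.4,-2,0],0],
    [[0,0,0],[2.4,-2,0],0],
    [[0,0,0],[2.4,-2,0],0],
  ],
)

```text
time: 14.15
tcp_pos: [0.5267, 0.101, 0.3134]
tool_rot: [0.0, 0.706, 0.708, 0.0]
force: [0.7, 0.1, 0.7]
width: 0.002
grasp_force: 0.0
```

>>> apply_moves(
  moves=[
    [[0,0,0],[4.1,1,0],0],
    [[0,0,0],[4.1,1,0],0],
    [[0,0,0],[4.1,1,0],0],
    [[0,0,0],[4.1,1,0],0],
    [[0,0,0],[4.1,1,0],0],
  ],
)

```text
time: 14.65
tcp_pos: [0.5776, 0.307, 0.3133]
tool_rot: [0.0, 0.706, 0.708, 0.0]
force: [1.2, -0.4, 0.7]
width: 0.002
grasp_force: 0.0
```

>>> apply_moves(
  moves=[
    [[0,0,0],[0,0,0],0],
    [[0,0,0],[0,0,0],0],
  ],
)

```text
time: 14.85
tcp_pos: [0.5771, 0.306, 0.3126]
tool_rot: [-0.0, 0.706, 0.709, -0.001]
force: [0.3, -1.0, -0.7]
width: 0.002
grasp_force: 0.0
```

```bash
python3 - <<'E'
from h import *
goal((.578,.306),.255,-90)
# tray/tub and tab check: where tub's foil and flange should be now
b=capture("side");a=capture("scene")
for n,P in(("tub",(.648,.165,.111)),("tab",(.601,-.032,.099)),("tab0",(.6235,.0137,.099))):
    for k,c in(("sc",a),("si",b)):
        u,v=proj(c,P).astype(int);print(n,k,u,v,c["img"][v-2:v+3,u-2:u+3].reshape(-1,3).mean(0).round())
i=b["img"];g=i[215:275,325:410];m=((g.min(2)>120)).astype(np.uint8);n,l,s,ce=cv2.connectedComponentsWithStats(m)
for j in range(1,n):
    if s[j,4]>20:print("bright side",ce[j]+[325,215],s[j,4])
E
```

```text
tcp [0.5771 0.306  0.3126] yaw 90.25 shift cm [0.01 0.1  5.76] turn z 0.004 tilt [-0.001 -0.001] F [ 0.3 -1.  -0.7]
tub sc 300 201 [159. 167. 171.]
tub si 359 195 [ 87.  93. 105.]
tab sc 368 194 [158. 168. 176.]
tab si 371 241 [107. 113. 115.]
tab0 sc 350 194 [ 95. 132. 165.]
tab0 si 373 229 [ 99. 102. 103.]
bright side [332.48571429 217.74285714] 105
bright side [367.97142857 242.28571429] 35
```

The dial tab reads bright at its new place and the tray is home. Now the lever press, following its arc.

>>> apply_moves(
  moves=[
    [[0,0,0],[0,0,3],0],
    [[0,0,0],[0,0,2],0],
    [[0,0,0],[0,0,1],0],
    [[0,0,0],[0,0,0.8],0],
    [[0,0,0],[0,0,0],0],
  ],
)

```text
time: 15.45
tcp_pos: [0.5771, 0.304, 0.2452]
tool_rot: [0.0, 0.707, 0.707, -0.001]
force: [-0.7, -1.7, 1.2]
width: 0.004
grasp_force: 1.0
```

>>> apply_moves(
  moves=[
    [[0,0,0],[0,-0.3,1],0],
    [[0,0,0],[0,-0.25,1],0],
    [[0,0,0],[0,-0.2,1],0],
    [[0,0,0],[0,0,0],0],
  ],
)

```text
time: 15.85
tcp_pos: [0.5687, 0.3053, 0.2133]
tool_rot: [-0.001, 0.707, 0.707, -0.001]
force: [-2.2, 1.1, 3.2]
width: 0.001
grasp_force: 1.8
```

Contact is good and the lever is going down with the expected force.

>>> apply_moves(
  moves=[
    [[0,0,0],[0,-0.12,1],0],
    [[0,0,0],[0,-0.08,1],0],
    [[0,0,0],[0,0,0.8],0],
    [[0,0,0],[0,0,0],0],
  ],
)

```text
time: 16.25
tcp_pos: [0.5672, 0.3054, 0.186]
tool_rot: [-0.001, 0.707, 0.707, -0.0]
force: [-3.4, 1.5, 5.0]
width: -0.002
grasp_force: 2.4
```

>>> apply_moves(
  moves=[
    [[0,0,0],[0,0,0.6],0],
    [[0,0,0],[0,0,0.4],0],
    [[0,0,0],[0,0,0],0],
    [[0,0,0],[0,0,0],0],
  ],
)

```text
time: 16.65
tcp_pos: [0.5681, 0.3053, 0.1781]
tool_rot: [0.0, 0.707, 0.707, 0.001]
force: [-3.0, 1.7, 4.6]
width: 0.0
grasp_force: 2.6
```

>>> apply_moves(
  moves=[
    [[0,0,0],[0,0,0.4],0],
    [[0,0,0],[0,0,0.4],0],
    [[0,0,0],[0,0,0],0],
    [[0,0,0],[0,0,0],0],
  ],
)

```text
time: 17.05
tcp_pos: [0.5685, 0.3053, 0.1715]
tool_rot: [0.0, 0.707, 0.707, 0.001]
force: [-3.9, 1.2, 8.6]
width: -0.003
grasp_force: 4.4
```

>>> apply_moves(
  moves=[
    [[0,0,0],[0,0,0.3],0],
    [[0,0,0],[0,0,0],0],
    [[0,0,0],[0,0,0],0],
  ],
)

```text
time: 17.35
tcp_pos: [0.5686, 0.3054, 0.1712]
tool_rot: [0.0, 0.707, 0.707, 0.001]
force: [-8.0, -1.2, 17.3]
width: -0.005
grasp_force: 8.6
```

>>> apply_moves(
  moves=[
    [[0,0,0],[0,0,0],0],
    [[0,0,0],[0,0,0],0],
    [[0,0,0],[0,0,0],0],
    [[0,0,0],[0,0,0],0],
    [[0,0,0],[0,0,0],0],
  ],
)

```text
time: 17.85
tcp_pos: [0.5686, 0.3054, 0.1711]
tool_rot: [0.0, 0.707, 0.707, 0.001]
force: [-7.8, -0.5, 16.9]
width: -0.001
grasp_force: 8.6
```

```bash
python3 - <<'E'
from h import *
s=read_state();print(s["tcp_pos"],s["force"])
if s["force"][2]>13: print(sign_off())
E
```

```text
[0.56855018 0.30541283 0.17113585] [-7.7809475  -0.45263617 16.85400336]
the job is handed in; nothing more can be done
None
```

I handed the job in with the tray home, the dial four clicks clockwise of its start, and the lever held down with about 17 N on the grip (roughly 30 N on the tub by the brief's figures); no verdict came back.

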